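# Slide a cookie into the counter warmer off the cake server

## Robot

A 6-joint arm with a two-finger parallel gripper is mounted at the origin on a cart in front of the work surface, level with it; the furniture and walls round the work are solid. World frame = base frame: x ahead of the robot, y to its left, z up, the work surface at z = 0. Lengths are in m, angles in degrees, forces in N, time in s.
With the tool pointing down it reaches from about 0.3 to 1 m from the base axis. Payload 5.1 kg.
Tool frame: the origin (TCP) lies midway between the tips of the shut fingers; the grasp point (between the pads) lies 19 mm behind it (ctrl.grip_point_offset is the distance from the TCP to the grasp point, in m); z points along the fingers, y is the line along which they close (so a half turn about z gives the same grasp; the last joint's range is limited). The gripper opens to 95 mm and grips with 3 to 60 N. Pads are 20 mm wide; open, the fingers measure 119 mm over their backs; the gripper's body (75 mm by 180 mm) begins 59 mm behind the grasp point.
Start: joints at [66.314, 7.093, 94.555, -0, 78.352, -4.733], TCP at [0.211, 0.615, 0.215] pointing down, gripper open.
Joint ranges: [-149.61, 149.61], [-58.7, 133.49], [1.44, 155.28], [-77.14, 257.14], [18.33, 153.61], [-166.67, 166.67]. Speed limits (degrees/s): [147.25, 147.25, 180, 180, 180, 180].

## Interface

Orientations are given as a 3x3 rotation matrix whose columns are the frame's x, y, z axes.
In Python, from plant import ctrl gives the robot as it stands.
- The arm moves only by the tool drive_tool, never from a script. Its argument "increments" is text: rows parted by semicolons, each of 6 numbers parted by spaces: the shift along the tool's x, y, z in m, then the turn, a rotation vector about the tool's x, y, z in rad. In form: x y z wx wy wz; .... A call has 1 to 10 rows; each row is the pose to reach, as a shift and turn from the pose commanded when the call began, along the tool's axes at that moment; what a row does not reach only later rows make up. A row lasts 1/8 s, in which the tool goes at most 62.5 mm and 10.7 degrees, less where a joint would pass 70% of its speed; a pose out of reach is approached as far as the arm can. A call with a gripper value outside its range is refused whole. "jaw" is the finger opening in m, from 0 to 0.0951, set as the call begins (left out, the last holds). The fingers move at their own pace and stop on an object; the grip force is fixed at half the most. Time passes only in rows, so rows that repeat a pose let the fingers close. It gives the time, the measured TCP pose, the force, the opening and the grip force at its end, in the units of the state.
- ctrl.read_state(): the state, without advancing time (a new reading comes with each control period).
- ctrl.capture(name): name is "scene" or "top"; returns the picture (400x640x3 uint8, red, green, blue); there is no depth.
- ctrl.camera_model(name): a dict with "K" (3x3 intrinsics, pixels), "pose" (4x4, takes a point from camera to world coordinates). Camera axes: x right, y up, looking along -z (the intrinsics and any distortion apply to the point x, -y, -z); pixel columns grow to the right and rows downward; lengths in m; the calibration is good to about 2 mm. A picture is of the moment at which its call begins. camera_model takes no time and is no camera call.
- ctrl.sign_off(): hands the job in; it is judged then, once.
The state is a dict: "time": time; "qpos": joint angles; "qd": joint speeds; "tau": joint torques, N m; "position": TCP position; "tcp_rot": TCP orientation; "wrist_force": force on the tool from outside, world axes, zero at the start; "torque": the same for the moment, N m; "width": opening from 0.0 (shut) to 1.0 (fully open); "grasp_force": force on a finger pad.
Only numpy, scipy, OpenCV 4.12 (cv2) and the standard library are available. Lean on these libraries where they do the work, as an engineer would, in place of code of your own. Each camera call takes 0.05 s, during which the arm holds its last target. There are 200 camera calls.

## Task

A cookie lies on the blade of the cake server. Take the server by its handle, carry the cookie level to the small counter warmer on its screw feet, lay the blade lightly on the warmer's hot plate in front of the hanging flap and, keeping it lightly resting on the plate, slide it in until the cookie is fully in and the flap has dropped shut behind it. Then draw the blade out level so that the flap holds the cookie back, and lay the server down on the counter; do not touch the cookie with the fingers, do not tip it, never press on the warmer with more than 8 newtons, and leave the other pastries where they are.

Things in the scene. Friction and masses are not known exactly. Their poses are not given: they have to be found in the camera images.
- server: Cake server lying on the counter, 277 mm long, 0.11 kg, oak handle and flat steel blade. Origin under its middle, on the plane it lies on; x from handle to point, z up. With the cookie on it, it rests on the handle's end and the blade's heel, point about 1 degree up. Its balance point when empty is at x -38 mm. Its pose is not reported while the fingers hold it.
- server_grip (a point): Place to grip the server: in the handle near its forward end, at x -60, y 0, z 11 mm of the server. The handle is a straight bar 18 mm wide (y -9 to 9), 13 mm high (z 4 to 17), from x -139 to -44 mm of the server. Axes as the server's.
- server_tip (a point): Point of the server's blade, underside: x 139, y 0, z 1 mm of the server. The blade is a flat plate 2 mm thick (z 1.2 to 3.2), from x 14 to 139 mm of the server: 44 mm wide at its heel, 54 mm at x 64, 40 mm at x 119, then running to the point. Pressed down on a surface, the held server gives a little in the grip: about 1 mm per N at the point, 0.3 mm per N once half the blade is on.
- cookie: Round chocolate chip cookie, 68 mm across (66 to 68), 14 mm thick, base 58 mm across, about 0.05 kg, lying loose on the server's blade about 85 mm ahead of the server's origin, held by friction alone. Origin: centre of its underside, z up.
- warmer: One-cookie warmer of brushed aluminium, fixed on the counter: 118 mm wide, tunnel with glass roof, taller box behind. Origin on the counter below the flap's inner face; x runs into the tunnel, away from the robot. It stands on four screw feet turned out by 0 to 24 mm, differently on each unit: plate top at z 50 to 74 mm, roof 46 mm and box 69 mm above that. No reported pose shows this height.
- flap (a joint): Angle (rad) of the clear flap that hangs across the tunnel's mouth from a rod 36 mm above the plate, 3 mm thick, 30 mm long, 8 g, lower edge 6 mm above the plate, so the blade passes beneath but no cookie does. 0 hanging shut; grows as it is pushed inward, to 1.4, riding on the cookie's top. It cannot swing outward; it falls shut by itself once the cookie is past its edge.
- mouth (a point): Middle of the tunnel's mouth at the flap's inner face, z 62 mm, the middle of the plate's possible heights (true top of the plate up to 12 mm lower or higher: feel for it). The hot plate is a level steel plate 76 mm wide, from 30 mm before this point to 147 mm behind it. The tunnel is 78 mm wide, its cheeks start 5 mm before this point. Axes as the warmer's.
- tart: Round fluted tartlet with meringue, 107 mm across, 44 mm high, on the counter. Leave alone. Origin: centre of its underside.
- slice: Strawberry cake slice, 70 x 106 x 49 mm, on the counter left of the warmer. Leave alone. Origin: centre of its underside.
- stop (a point): Back stop of the tunnel, lower edge, 98 mm behind the mouth, 7 mm above the plate (point at z 69). It stops the cookie; the blade's point can run on beneath it for another 45 mm. With the cookie against it the cookie's centre is 64 mm behind the mouth and the flap has dropped behind it. Drawn out, the blade drags the cookie back against the flap, which holds it there. Axes as the warmer's.

How it is judged:
By the outcome, as a careful person would: the job done as asked, in the order asked, and still so for the second after the job is handed in, with the robot touching nothing.
It also fails if it takes over 72 s, if anything falls off the work surface, if the arm or the gripper's body presses on something with over 40 N, if the wrist force passes 120 N, or if a joint passes its speed limit or range.

## Working session

There is one attempt and no reset: what is moved stays moved. The work goes in short steps, Python scripts to look and compute and a tool call to move; the robot and the scene stay as the last step left them, time stands still between calls to the robot, and variables do not carry over. Pictures are saved under pics/ and viewed, at most 10 in all, crops included, and the job is handed in when it is done.

Besides the shell and the picture viewer there is one more tool, called after ">>>" as a command line: name --argument value ..., lists and objects as JSON in quotes. drive_tool: Moves the arm, as the interface text tells. Its arguments: {"type":"object","properties":{"increments":{"type":"string"},"jaw":{"type":"number"}},"required":["increments"]}

```bash
mkdir -p pics; ls; python3 - <<'E'
from plant import ctrl
import cv2
for n in("scene","top"):
    cv2.imwrite(f"pics/{n}0.png",cv2.cvtColor(ctrl.capture(n),cv2.COLOR_RGB2BGR))
    m=ctrl.camera_model(n);print(n,m)
s=ctrl.read_state();print(s)
E
```

```text
pics
scene {'K': array([[413.59019014,   0.        , 310.81017632],
       [  0.        , 413.59019014, 204.46887813],
       [  0.        ,   0.        ,   1.        ]]), 'pose': array([[ 0.30800222, -0.75147164,  0.58345951,  1.2740389 ],
       [ 0.95129457,  0.23477327, -0.1998003 , -0.19003863],
       [ 0.01316356,  0.6165808 ,  0.78718158,  1.01159243],
       [ 0.        ,  0.        ,  0.        ,  1.        ]])}
top {'K': array([[453.72284204,   0.        , 317.57317647],
       [  0.        , 453.72284204, 196.13174687],
       [  0.        ,   0.        ,   1.        ]]), 'pose': array([[-0.01873379,  0.99011801, -0.13897975,  0.45257083],
       [-0.99960416, -0.01562963,  0.0233933 ,  0.0582334 ],
       [ 0.02098993,  0.13936299,  0.99001888,  1.10871378],
       [ 0.        ,  0.        ,  0.        ,  1.        ]])}
{'time': 0.1, 'qpos': array([ 6.63168623e+01,  7.12912090e+00,  9.46243427e+01,  1.35464779e-03,
        7.83523925e+01, -4.73289665e+00]), 'qd': array([-0.00640127, -0.06531449, -0.19474722, -0.01017462,  0.02089702,
       -0.05302423]), 'tau': array([ 2.22302465e-04, -4.18877363e+01, -3.61099827e+01,  7.77912419e-02,
        4.60951484e-02, -9.61690444e-05]), 'position': array([0.21087975, 0.61423886, 0.21353694]), 'tcp_rot': array([[-9.45799337e-01,  3.24750722e-01, -7.63321378e-04],
       [ 3.24751572e-01,  9.45797856e-01, -1.68263741e-03],
       [ 1.75510009e-04, -1.83932716e-03, -9.99998293e-01]]), 'wrist_force': array([-0.33751774,  0.04327461,  0.62389111]), 'torque': array([ 0.01661115,  0.00695813, -0.05445539]), 'grasp_force': 0.0, 'width': 1.0002310931269631}
```

View pics/scene0.png

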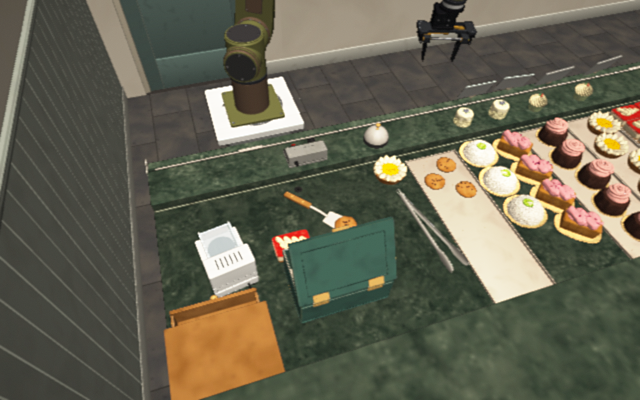

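View pics/top0.png

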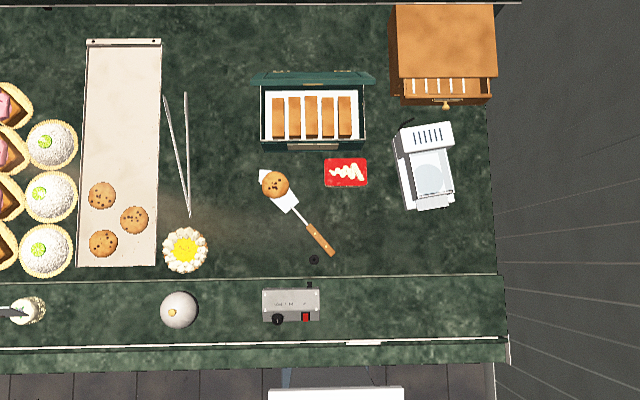

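The top view shows the server with its handle end at about (333,253) and its point at about (262,172), the cookie at (274,184), and the warmer at (428,165) with its mouth facing down. The red slice is at (346,172) and the tart at (185,249). I'll enlarge crops of the server and the warmer.

```bash
python3 - <<'E'
import cv2,numpy as np
t=cv2.imread("pics/top0.png")
a=cv2.resize(t[160:265,250:345],None,fx=5,fy=5,interpolation=cv2.INTER_CUBIC)
b=cv2.resize(t[115:220,385:460],None,fx=5,fy=5,interpolation=cv2.INTER_CUBIC)
o=np.zeros((525,800,3),np.uint8);o[:,:425]=a[:,:425];o[:,425:]=b
# left: col=250+u/5,row=160+v/5 ; right: col=385+(u-425)/5,row=115+v/5
cv2.imwrite("pics/crop.png",o)
s=cv2.imread("pics/scene0.png")
cv2.imwrite("pics/crops.png",cv2.resize(s[180:300,185:365],None,fx=4.4,fy=4.4,interpolation=cv2.INTER_CUBIC))
E
```

```text
(no output)
```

View pics/crop.png

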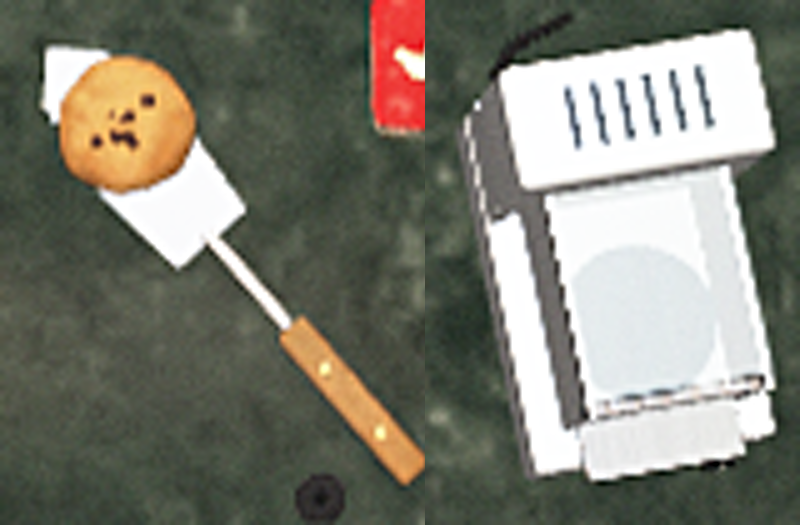

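View pics/crops.png

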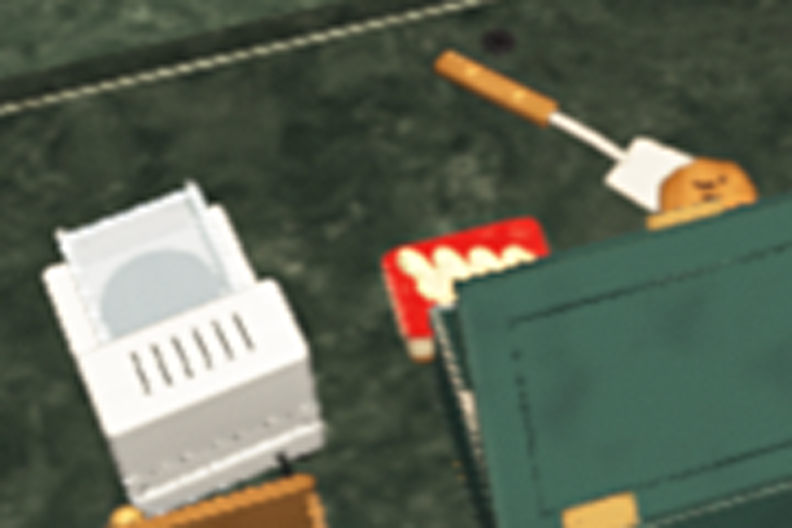

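Left crop, server (the axis runs up-left):
- point: (45,46)
- heel corners: (180,268) and (245,210)
- handle front corners: (283,336) and (303,320)
- handle rivets: (325,369) and (380,433)

Right crop, warmer:
- plate front corners: (585,480) and (747,460)
- box-top corners: (525,190), (775,148), (750,32) and (503,70)

In the scene crop the same box corners are at (270,282), (75,355), (112,432) and (312,352).

```bash
cat > h.py <<'E'
import numpy as np
from plant import ctrl
M={n:ctrl.camera_model(n) for n in("scene","top")}
def proj(n,P):
    K,T=M[n]["K"],M[n]["pose"];c=(np.atleast_2d(P)-T[:3,3])@T[:3,:3]
    c=c*[1,-1,-1];p=c@K.T;return p[:,:2]/p[:,2:]
def ray(n,uv):
    K,T=M[n]["K"],M[n]["pose"];d=np.linalg.inv(K)@[uv[0],uv[1],1]
    return T[:3,3],T[:3,:3]@(d*[1,-1,-1])
def onz(n,uv,z):
    o,d=ray(n,uv);return o+d*(z-o[2])/d[2]
L=lambda u,v:(250+(u+.5)/5-.5,160+(v+.5)/5-.5)
R=lambda u,v:(385+(u-425+.5)/5-.5,115+(v+.5)/5-.5)
S=lambda u,v:(185+(u+.5)/4.4-.5,180+(v+.5)/4.4-.5)
E
python3 - <<'E'
from h import *
from scipy.optimize import least_squares
obs=[L(45,46),L(180,268),L(245,210),L(283,336),L(303,320)]
mod=np.array([[139,0,3.2],[14,22,3.2],[14,-22,3.2],[-44,9,17],[-44,-9,17]])/1e3
def tf(p,m):
    c,s=np.cos(p[2]),np.sin(p[2]);return m@np.array([[c,-s,0],[s,c,0],[0,0,1]]).T+[p[0],p[1],0]
r=least_squares(lambda p:(proj("top",tf(p,mod))-obs).ravel(),[.4,.1,.7])
print("server",r.x,np.degrees(r.x[2]),r.fun.round(1))
print("grip",tf(r.x,np.array([[-.06,0,.011]])),"cookie at85",tf(r.x,np.array([[.085,0,.003]])),"seen",onz("top",L(127,123),.017))
print("rivets",onz("top",L(325,369),.017),onz("top",L(380,433),.017))
sc=[S(270,282),S(75,355),S(112,432),S(312,352)];tp=[R(525,190),R(775,148),R(750,32),R(503,70)]
X=[]
for a,b in zip(sc,tp):
    q=least_squares(lambda P:np.r_[proj("scene",P)[0]-a,proj("top",P)[0]-b],[.6,-.2,.13]);X.append(q.x);print("box",q.x.round(4),q.fun.round(1))
for h in(.05,.062,.074):
    a,b=onz("top",R(585,480),h),onz("top",R(747,460),h);d=a-b
    f=onz("top",R(600,412),h+.036),onz("top",R(760,380),h+.036)
    print(h,a,b,np.linalg.norm(d),"yaw",np.degrees(np.arctan2(-d[0],d[1])),f)
    print(" box w", [np.linalg.norm(onz("top",tp[i],h+.069)-onz("top",tp[j],h+.069)) for i,j in((0,1),(1,2),(2,3),(3,0))])
E
```

```text
server [0.57014218 0.0856748  0.70145299] 40.19029599828044 [ 0.6  0.8 -0.2  0.1  0.4 -0.  -1.2  0.4  0.4 -1.3]
grip [[0.52430786 0.0469551  0.011     ]] cookie at85 [[0.63507413 0.14052771 0.003     ]] seen [0.6367926  0.13554445 0.017     ]
rivets [0.51554405 0.04127435 0.017     ] [0.48449469 0.01548648 0.017     ]
box [ 0.6862 -0.1609  0.1228] [-0.3 -0.  -0.2 -0.1]
box [ 0.7031 -0.274   0.1258] [0. 0. 0. 0.]
box [ 0.7569 -0.264   0.127 ] [-0.7 -0.1 -0.7 -0.1]
box [ 0.7408 -0.1507  0.1274] [-1.1 -0.1 -1.  -0.2]
0.05 [ 0.56307341 -0.19959154  0.05      ] [ 0.57130558 -0.27700711  0.05      ] 0.07785203301067539 yaw 6.069874768980695 (array([ 0.59045154, -0.19925989,  0.086     ]), array([ 0.60410289, -0.2738067 ,  0.086     ]))
 box w [np.float64(0.11545255114551409), np.float64(0.05477734354813702), np.float64(0.11457526991358427), np.float64(0.05611303027853351)]
0.062 [ 0.56182092 -0.19666922  0.062     ] [ 0.56995978 -0.27320732  0.062     ] 0.07696961850205492 yaw 6.069874768980642 (array([ 0.58883371, -0.1962386 ,  0.098     ]), array([ 0.60232489, -0.26991071,  0.098     ]))
 box w [np.float64(0.11405272157073891), np.float64(0.05411318372866579), np.float64(0.11318607712597116), np.float64(0.055432675634700994)]
0.074 [ 0.56056843 -0.1937469   0.074     ] [ 0.56861398 -0.26940753  0.074     ] 0.07608720399343458 yaw 6.069874768980664 (array([ 0.58721589, -0.1932173 ,  0.11      ]), array([ 0.60054689, -0.26601472,  0.11      ]))
 box w [np.float64(0.11265289199596373), np.float64(0.05344902390919455), np.float64(0.11179688433835809), np.float64(0.0547523209908687)]
```

```bash
cat >> h.py <<'E'
from scipy.spatial.transform import Rotation as Ro
def plan(pos,yaw,pitch=0.,s=None):
    """tool x forward at yaw, z down; pitch>0 = point up. prints shift, rotvec from measured pose"""
    s=s or ctrl.read_state();R=s["tcp_rot"]
    Rt=(Ro.from_euler("z",yaw,degrees=True)*Ro.from_euler("y",-pitch,degrees=True)).as_matrix()@np.diag([1,-1,-1.])
    print("t",round(s["time"],2),"shift",(R.T@(np.array(pos)-s["position"])).round(4),"rot",Ro.from_matrix(R.T@Rt).as_rotvec().round(4))
    return Rt
E
python3 - <<'E'
from h import *
plan([.5274,.0495,.10],40.0)
print("dot",onz("top",(314,259),0))
E
```

```text
t 0.1 shift [-0.4828 -0.4311  0.1142] rot [-1.3000e-03  1.8000e-03  2.1127e+00]
dot [0.4546967  0.04356522 0.        ]
```

>>> drive_tool --increments "-0.03 -0.027 0 0 0 0.13; -0.06 -0.054 0 0 0 0.26; -0.09 -0.081 0 0 0 0.39; -0.12 -0.108 0 0 0 0.52; -0.15 -0.135 0 0 0 0.65; -0.18 -0.162 0 0 0 0.78; -0.21 -0.189 0 0 0 0.91; -0.24 -0.216 0 0 0 1.04; -0.27 -0.243 0 0 0 1.17; -0.3 -0.27 0 0 0 1.3" --jaw 0.06

```text
time: 1.35
position: [0.4074, 0.2606, 0.2142]
tcp_rot: [[0.064, 0.998, -0.0], [0.998, -0.064, -0.0], [-0.0, -0.0, -1.0]]
wrist_force: [-0.0, 0.7, 0.4]
width: 0.632
grasp_force: 0.0
```

```bash
python3 - <<'E'
from h import *
s=ctrl.read_state();print(s["position"],s["qpos"])
plan([.5274,.0495,.10],40.0)
E
```

```text
[0.4073797  0.26061504 0.21422767] [ 2.62460517e+01 -1.45975108e+01  1.15211566e+02 -1.55255451e-03
  7.94157368e+01  2.99215496e+01]
t 1.35 shift [-0.203   0.1334  0.1142] rot [-3.000e-04  4.000e-04  8.085e-01]
```

>>> drive_tool --increments "-0.034 0.022 0 0 0 0.135; -0.068 0.044 0 0 0 0.27; -0.102 0.066 0.01 0 0 0.405; -0.136 0.088 0.03 0 0 0.54; -0.17 0.11 0.06 0 0 0.675; -0.203 0.1335 0.09 0 0 0.8085; -0.203 0.1335 0.114 0 0 0.8085; -0.203 0.1335 0.114 0 0 0.8085"

```text
time: 2.35
position: [0.5261, 0.0509, 0.0978]
tcp_rot: [[0.764, 0.645, -0.006], [0.645, -0.764, 0.0], [-0.005, -0.004, -1.0]]
wrist_force: [0.5, -0.1, -0.3]
width: 0.633
grasp_force: 0.0
```

```bash
python3 - <<'E'
from h import *
import cv2
i=cv2.cvtColor(ctrl.capture("top"),cv2.COLOR_RGB2BGR)
plan([.5274,.0495,.02],40.0)
cv2.imwrite("pics/c2.png",cv2.resize(i[150:290,230:370],None,fx=4,fy=4,interpolation=cv2.INTER_CUBIC))
E
```

```text
t 2.4 shift [-0.0009  0.0015  0.0796] rot [-0.0018  0.002   0.004 ]
```

View pics/c2.png

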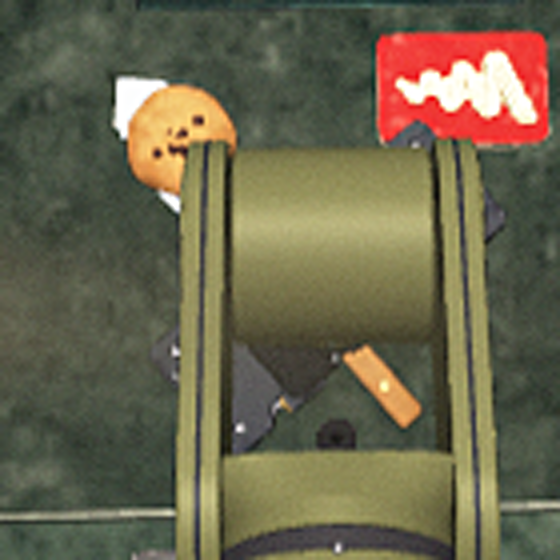

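The picture shows the gripper in line with the handle: rivet at (384,386), handle end at (408,420), slice clear at (460,90). Descending.

>>> drive_tool --increments "0 0.001 0.02 -0.0018 0.002 0.004; 0 0.001 0.04 -0.0018 0.002 0.004; 0 0.001 0.06 -0.0018 0.002 0.004; 0 0.001 0.075 -0.0018 0.002 0.004; 0 0.001 0.085 -0.0018 0.002 0.004; 0 0.001 0.09 -0.0018 0.002 0.004; 0 0.001 0.092 -0.0018 0.002 0.004; 0 0.001 0.092 -0.0018 0.002 0.004"

```text
time: 3.4
position: [0.5292, 0.0505, 0.009]
tcp_rot: [[0.766, 0.643, 0.003], [0.643, -0.766, -0.0], [0.002, 0.002, -1.0]]
wrist_force: [0.7, -0.2, 0.4]
width: 0.63
grasp_force: 0.0
```

```bash
python3 - <<'E'
from h import *
s=ctrl.read_state();print(s["position"],s["wrist_force"],s["tcp_rot"].round(4))
plan([.5274,.0495,.002],40.0)
E
```

```text
[0.52922301 0.05051809 0.00898271] [ 0.67296847 -0.17133887  0.38559297] [[ 7.659e-01  6.429e-01  3.200e-03]
 [ 6.429e-01 -7.659e-01 -1.000e-04]
 [ 2.400e-03  2.200e-03 -1.000e+00]]
t 3.4 shift [-0.0021 -0.0004  0.007 ] rot [ 0.0022 -0.0024  0.0002]
```

>>> drive_tool --increments "-0.001 0 0.002 0 0 0; -0.001 0 0.003 0 0 0; -0.001 0 0.003 0 0 0; -0.001 0 0.003 0 0 0"

```text
time: 3.9
position: [0.5282, 0.0499, 0.0057]
tcp_rot: [[0.766, 0.643, 0.003], [0.643, -0.766, -0.0], [0.002, 0.002, -1.0]]
wrist_force: [0.3, 0.3, 0.4]
width: 0.629
grasp_force: 0.0
```

```bash
python3 - <<'E'
from h import *
s=ctrl.read_state();print(s["position"],s["wrist_force"],s["tcp_rot"].round(4))
E
```

```text
[0.52819678 0.04987713 0.00572053] [0.32770872 0.31467319 0.38453165] [[ 7.660e-01  6.429e-01  2.800e-03]
 [ 6.429e-01 -7.660e-01 -1.000e-04]
 [ 2.100e-03  1.900e-03 -1.000e+00]]
```

>>> drive_tool --increments "0 0 0.002 0 0 0; 0 0 0.0035 0 0 0; 0 0 0.0035 0 0 0"

```text
time: 4.28
position: [0.528, 0.0499, 0.0019]
tcp_rot: [[0.766, 0.643, 0.002], [0.643, -0.766, -0.0], [0.002, 0.002, -1.0]]
wrist_force: [0.5, 0.6, 0.5]
width: 0.629
grasp_force: 0.0
```

>>> drive_tool --increments "0 0 0 0 0 0; 0 0 0 0 0 0; 0 0 0 0 0 0; 0 0 0 0 0 0" --jaw 0.026

```text
time: 4.78
position: [0.5282, 0.0499, 0.0022]
tcp_rot: [[0.766, 0.643, 0.003], [0.643, -0.766, -0.0], [0.002, 0.002, -1.0]]
wrist_force: [-0.1, 0.2, 0.4]
width: 0.29
grasp_force: 0.0
```

>>> drive_tool --increments "0 0 0 0 0 0; 0 0 0 0 0 0; 0 0 0 0 0 0; 0 0 0 0 0 0; 0 0 0 0 0 0; 0 0 0 0 0 0" --jaw 0.0

```text
time: 5.52
position: [0.5281, 0.0499, 0.0021]
tcp_rot: [[0.766, 0.643, 0.003], [0.643, -0.766, -0.0], [0.002, 0.002, -1.0]]
wrist_force: [-0.8, -0.5, 0.1]
width: 0.188
grasp_force: 29.7
```

```bash
python3 - <<'E'
from h import *
s=ctrl.read_state();print(s["position"],s["wrist_force"],s["torque"],s["tcp_rot"].round(4))
E
```

```text
[0.52814554 0.04985914 0.00214937] [-0.79190776 -0.52667331  0.07441985] [-0.12042804  0.25230262  0.0066775 ] [[ 7.659e-01  6.429e-01  2.600e-03]
 [ 6.429e-01 -7.659e-01 -1.000e-04]
 [ 1.900e-03  1.800e-03 -1.000e+00]]
```

>>> drive_tool --increments "0 0 -0.001 0 0 0; 0 0 -0.003 0 0 0; 0 0 -0.007 0 0 0; 0 0 -0.013 0 0 0; 0 0 -0.021 0 0 0; 0 0 -0.03 0 0 0; 0 0 -0.038 0 0 0; 0 0 -0.043 0 0 0; 0 0 -0.045 0 0 0; 0 0 -0.045 0 0 0"

```text
time: 6.78
position: [0.528, 0.0499, 0.0472]
tcp_rot: [[0.766, 0.643, 0.003], [0.643, -0.766, -0.0], [0.002, 0.002, -1.0]]
wrist_force: [-0.2, -0.0, -2.1]
width: 0.186
grasp_force: 29.7
```

```bash
python3 - <<'E'
from h import *
import cv2
s=ctrl.read_state();print(s["position"],s["wrist_force"],s["torque"],s["tcp_rot"].round(4))
plan([.455,-.256,.12],9.)
i=cv2.cvtColor(ctrl.capture("top"),cv2.COLOR_RGB2BGR)
j=cv2.cvtColor(ctrl.capture("scene"),cv2.COLOR_RGB2BGR)
o=np.hstack([cv2.resize(i[150:270,240:340],None,fx=4,fy=4,interpolation=cv2.INTER_CUBIC),cv2.resize(j[160:280,270:370],None,fx=4,fy=4,interpolation=cv2.INTER_CUBIC)])
cv2.imwrite("pics/c3.png",o)
E
```

```text
[0.52798392 0.04990408 0.04715172] [-0.22715393 -0.00871702 -2.0730137 ] [-0.10369088  0.15959005  0.03111851] [[ 7.660e-01  6.429e-01  2.700e-03]
 [ 6.429e-01 -7.660e-01 -1.000e-04]
 [ 2.000e-03  1.800e-03 -1.000e+00]]
t 6.78 shift [-0.2524  0.1875 -0.073 ] rot [ 0.0012 -0.0024  0.5412]
```

View pics/c3.png

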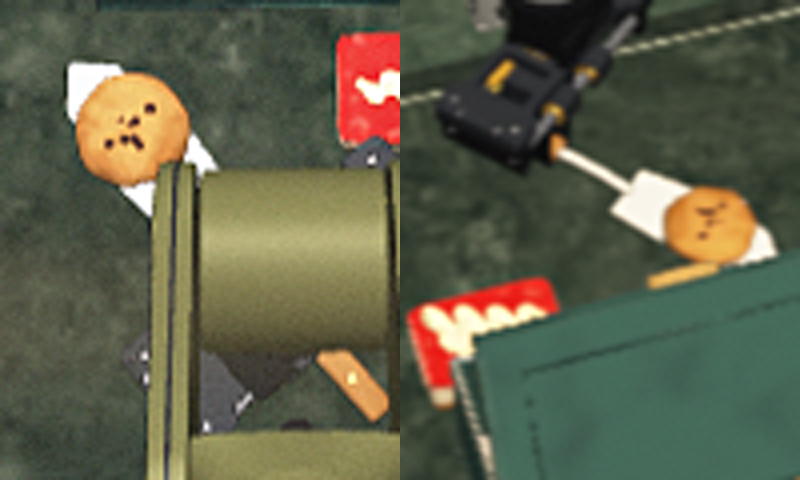

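```bash
python3 - <<'E'
from h import *
from scipy.optimize import least_squares
A=lambda u,v:np.array((240+(u+.5)/4-.5,150+(v+.5)/4-.5));B=lambda u,v:np.array((270+(u-400+.5)/4-.5,160+(v+.5)/4-.5))
s=ctrl.read_state();R=s["tcp_rot"];p=s["position"]
f=lambda P:((P-p)@R).round(4)
print("tip tri",[ (q.x.round(4),f(q.x),q.fun.round(1)) for q in [least_squares(lambda P:np.r_[proj("top",P)[0]-A(70,65),proj("scene",P)[0]-B(775,250)],[.6,.1,.05])]])
print("tip z48",f(onz("top",A(70,65),.048)))
print("cookie",f(onz("top",A(133,128),.055)),f(onz("top",A(133,128),.060)),"scene",f(onz("scene",B(711,226),.057)))
print("pred tip px scene",(proj("scene",p+R@np.array([.195,0,-.001]))[0]-[270,160])*4+[400,0],"top",(proj("top",p+R@np.array([.195,0,-.001]))[0]-[240,150])*4)
E
```

```text
tip tri [(array([0.6738, 0.1741, 0.0602]), array([ 0.1917, -0.0013, -0.0131]), array([ 0.,  0.,  0., -0.]))]
tip z48 [ 0.1946 -0.0007 -0.0009]
cookie [ 0.1399  0.0026 -0.008 ] [ 0.139   0.0024 -0.013 ] scene [ 0.1422  0.0025 -0.01  ]
pred tip px scene [774.96037758 261.64486806] top [68.89624118 62.18171397]
```

The picture shows the server lifted with the cookie steady on the blade. The cookie is at top-crop (133,128), which is 140 mm ahead of the TCP and 2.5 mm to the right. Next I carry it to a staging pose in front of the warmer.

```bash
cat >> h.py <<'E'
def rows(T1,n,T0=None):
    """min-jerk rows from T0 (measured) to T1 in calls of 10"""
    s=ctrl.read_state();T0=(s["tcp_rot"],s["position"]) if T0 is None else T0
    rv=Ro.from_matrix(T0[0].T@T1[0]).as_rotvec();d=T1[1]-T0[1];base=T0
    for k in range(0,n,10):
        out=[]
        for i in range(k+1,min(k+10,n)+1):
            u=i/n;w=10*u**3-15*u**4+6*u**5
            R=T0[0]@Ro.from_rotvec(rv*w).as_matrix();p=T0[1]+d*w
            sh=base[0].T@(p-base[1]);rr=Ro.from_matrix(base[0].T@R).as_rotvec()
            out.append(" ".join(f"{x:.4f}".rstrip("0").rstrip(".") for x in np.r_[sh,rr]))
        print("; ".join(out).replace("-0 ","0 "));base=(R,p)
E
python3 - <<'E'
from h import *
s=ctrl.read_state()
# yaw of warmer from long edges
for a,b,z in((R(545,200),R(583,425),.10),(R(730,165),R(775,385),.10),(R(465,110),R(535,475),.03)):
    P,Q=onz("top",b,z),onz("top",a,z);print("yaw",np.degrees(np.arctan2(*(Q-P)[[1,0]])))
R0=s["tcp_rot"];p0=s["position"];p1=p0+[0,0,.06]
Rt=plan([.335,-.2745,.107],9.,-1.)
rows((R0,p1),8,(R0,p0)); rows((Rt,np.array([.335,-.2745,.107])),20,(R0,p1))
E
```

```text
yaw 6.774370291528015
yaw 8.090203459276369
yaw 8.24714177305988
t 6.88 shift [-0.3561  0.1246 -0.0605] rot [ 0.0057 -0.0189  0.5412]
0 0 -0.001 0 0 0; 0 0 -0.0062 0 0 0; 0 0 -0.0165 0 0 0; 0 0 -0.03 0 0 0; 0.0001 0.0001 -0.0435 0 0 0; 0.0001 0.0001 -0.0538 0 0 0; 0.0001 0.0001 -0.059 0 0 0; 0.0001 0.0001 -0.06 0 0 0
-0.0004 0.0001 0 0 0 0.0006; -0.003 0.0011 0 0 -0.0002 0.0046; -0.0095 0.0033 0 0.0002 -0.0005 0.0144; -0.0206 0.0072 0 0.0003 -0.0011 0.0313; -0.0369 0.0129 -0.0001 0.0006 -0.002 0.056; -0.0581 0.0203 -0.0001 0.0009 -0.0031 0.0883; -0.0838 0.0293 -0.0001 0.0013 -0.0044 0.1273; -0.1131 0.0395 -0.0002 0.0018 -0.006 0.1718; -0.1449 0.0507 -0.0002 0.0023 -0.0077 0.2202; -0.1781 0.0623 -0.0003 0.0028 -0.0094 0.2706
-0.0289 0.02 0.0002 0.0005 -0.0018 0.0504; -0.0566 0.0393 0.0004 0.001 -0.0034 0.0988; -0.0821 0.057 0.0006 0.0015 -0.005 0.1433; -0.1044 0.0725 0.0007 0.0019 -0.0064 0.1823; -0.1229 0.0853 0.0008 0.0022 -0.0075 0.2146; -0.137 0.0951 0.0009 0.0025 -0.0083 0.2392; -0.1467 0.1019 0.001 0.0027 -0.0089 0.2562; -0.1523 0.1058 0.0011 0.0028 -0.0093 0.266; -0.1546 0.1074 0.0011 0.0028 -0.0094 0.27; -0.155 0.1076 0.0011 0.0028 -0.0094 0.2706
```

>>> drive_tool --increments "0 0 -0.001 0 0 0; 0 0 -0.006 0 0 0; 0 0 -0.0165 0 0 0; 0 0 -0.03 0 0 0; 0 0 -0.0435 0 0 0; 0 0 -0.054 0 0 0; 0 0 -0.059 0 0 0; 0 0 -0.06 0 0 0"

```text
time: 7.88
position: [0.528, 0.0499, 0.1075]
tcp_rot: [[0.766, 0.643, 0.003], [0.643, -0.766, -0.0], [0.002, 0.002, -1.0]]
wrist_force: [-0.5, 0.1, -1.7]
width: 0.189
grasp_force: 29.7
```

>>> drive_tool --increments "-0.0004 0.0001 0 0 0 0.0006; -0.003 0.001 0 0 0 0.0045; -0.0095 0.0035 0 0 -0.0005 0.0145; -0.0205 0.007 0 0.0003 -0.001 0.0315; -0.037 0.013 0 0.0006 -0.002 0.056; -0.058 0.0205 0 0.0009 -0.003 0.0885; -0.084 0.0295 0 0.0013 -0.0045 0.1275; -0.113 0.0395 0 0.0018 -0.006 0.172; -0.145 0.0505 0 0.0023 -0.0075 0.22; -0.178 0.0625 0 0.0028 -0.0095 0.2705"

```text
time: 9.12
position: [0.4304, -0.1138, 0.1069]
tcp_rot: [[0.911, 0.412, -0.007], [0.412, -0.911, -0.003], [-0.007, 0.0, -1.0]]
wrist_force: [-0.3, -0.6, -1.7]
width: 0.187
grasp_force: 29.7
```

>>> drive_tool --increments "-0.029 0.02 0 0.0005 -0.002 0.0505; -0.0565 0.0395 0.0004 0.001 -0.0035 0.099; -0.082 0.057 0.0006 0.0015 -0.005 0.1435; -0.1045 0.0725 0.0007 0.0019 -0.0065 0.1825; -0.123 0.0855 0.0008 0.0022 -0.0075 0.2145; -0.137 0.095 0.0009 0.0025 -0.0083 0.239; -0.1465 0.102 0.001 0.0027 -0.009 0.256; -0.1525 0.106 0.001 0.0028 -0.0093 0.266; -0.1545 0.1075 0.001 0.0028 -0.0094 0.27; -0.155 0.1075 0.001 0.0028 -0.0094 0.2705"

```text
time: 10.38
position: [0.3354, -0.2744, 0.107]
tcp_rot: [[0.987, 0.157, -0.017], [0.157, -0.988, -0.003], [-0.017, 0.0, -1.0]]
wrist_force: [-0.4, -0.3, -1.2]
width: 0.185
grasp_force: 29.7
```

```bash
python3 - <<'E'
from h import *
import cv2
s=ctrl.read_state();print(s["time"],s["position"],s["wrist_force"],s["torque"],s["tcp_rot"].round(4))
i=cv2.cvtColor(ctrl.capture("top"),cv2.COLOR_RGB2BGR)
j=cv2.cvtColor(ctrl.capture("scene"),cv2.COLOR_RGB2BGR)
cv2.imwrite("pics/f_top.png",i);cv2.imwrite("pics/f_scene.png",j)
o=np.zeros((600,800,3),np.uint8)
a=cv2.resize(i[115:265,385:465],None,fx=4,fy=4,interpolation=cv2.INTER_CUBIC);b=cv2.resize(j[180:300,160:280],None,fx=4,fy=4,interpolation=cv2.INTER_CUBIC)
o[:,:320]=a;o[:480,320:]=b
cv2.imwrite("pics/c4.png",o)
E
```

```text
10.375 [ 0.33535054 -0.27437248  0.10698889] [-0.41310333 -0.32061714 -1.18056469] [-0.01718129  0.17549784 -0.00065099] [[ 0.9875  0.1568 -0.0166]
 [ 0.1568 -0.9876 -0.0027]
 [-0.0168  0.     -0.9999]]
```

View pics/c4.png

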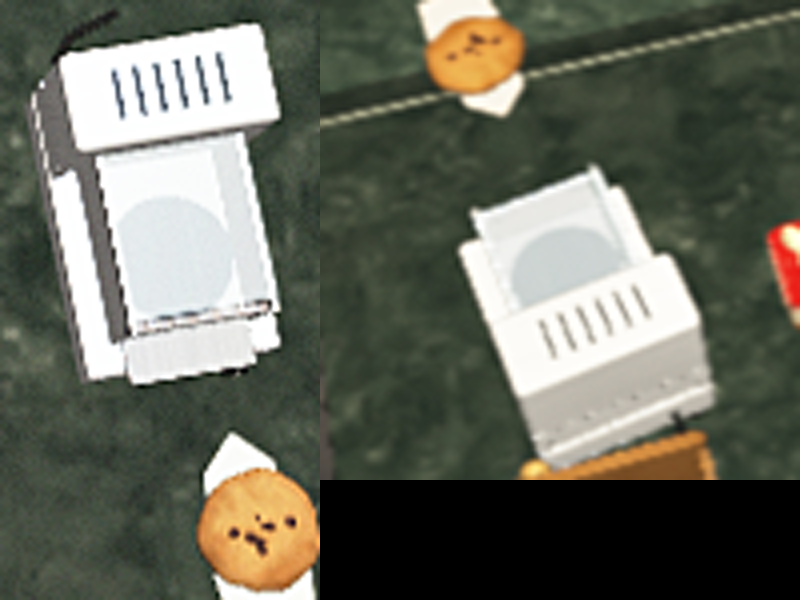

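```bash
python3 - <<'E'
from h import *
from scipy.optimize import least_squares
C=lambda u,v:np.array((385+(u+.5)/4-.5,115+(v+.5)/4-.5));D=lambda u,v:np.array((160+(u-320+.5)/4-.5,180+(v+.5)/4-.5))
s=ctrl.read_state();Rm=s["tcp_rot"];p=s["position"];f=lambda P:((P-p)@Rm).round(4)
for nm,a,b in(("tip",C(232,433),D(505,117)),("cookie",C(260,528),D(475,55))):
    q=least_squares(lambda P:np.r_[proj("top",P)[0]-a,proj("scene",P)[0]-b],[.5,-.2,.1]);print(nm,q.x.round(4),f(q.x),q.fun.round(1))
    print("  top at z",f(onz("top",a,.107 if nm=="tip" else .115)))
pt=[C(130,384),C(255,366)]
bt=[C(77,152),C(281,118),C(263,25),C(60,56)]
bs=[D(666,255),D(495,321),D(521,395),D(703,326)]
def res(v):
    x,y,yaw,h,W,d1,d2=v
    m=np.array([[-.03,.038,h],[-.03,-.038,h],[d1,W,h+.069],[d1,-W,h+.069],[d2,-W,h+.069],[d2,W,h+.069]])
    c,n=np.cos(yaw),np.sin(yaw);P=m@np.array([[c,-n,0],[n,c,0],[0,0,1]]).T+[x,y,0]
    return np.r_[(proj("top",P)-np.array(pt+bt)).ravel(),(proj("scene",P[2:])-np.array(bs)).ravel()]
q=least_squares(res,[.597,-.233,.15,.056,.058,.1,.155],x_scale=[.01]*7,loss="soft_l1");print(q.x.round(4),np.degrees(q.x[2]));print(res(q.x).reshape(-1,2).round(1).tolist())
x,y,yw=q.x[:3];a=np.array([np.cos(yw),np.sin(yw)]);l=np.array([-a[1],a[0]])
d=p[:2]-[x,y];print("tcp rel mouth along/left",d@a,d@l)
E
```

```text
tip [ 0.5292 -0.242   0.1044] [ 0.1965 -0.0013 -0.0007] [-0.6 -0.1 -0.7 -0.1]
  top at z [ 0.1959 -0.0009 -0.0033]
cookie [ 0.476  -0.2522  0.1134] [ 0.1422  0.0004 -0.0089] [-0.4 -0.1 -0.5 -0.1]
  top at z [ 0.1419  0.0007 -0.0104]
[ 0.5966 -0.2312  0.1485  0.0561  0.0575  0.0991  0.1548] 8.510430211014176
[[-0.5, 0.5], [-0.2, -0.3], [0.2, -0.2], [-0.6, 0.2], [-1.2, -0.3], [-0.3, -0.2], [-0.1, -0.3], [-1.4, 0.5], [-0.8, 0.3], [-1.2, -0.9]]
tcp rel mouth along/left -0.26462848417971285 -0.0039106119256638655
```

The picture shows the blade level in front of the warmer: tip at (232,433), cookie at (260,528). The warmer fit gives the mouth at (0.5966, -0.2312), yaw 8.5° and plate height about 56 mm. I'll approach above the plate front.

```bash
python3 - <<'E'
from h import *
y=np.radians(8.5);a=np.array([np.cos(y),np.sin(y)]);l=np.array([-a[1],a[0]])
t=np.r_[np.array([.5966,-.2312])-.205*a+.0015*l,.085]
print(t);Rt=plan(t,8.5,-1.);rows((Rt,t),10)
E
```

```text
[ 0.39363003 -0.26001741  0.085     ]
t 10.47 shift [ 0.0601 -0.0049  0.021 ] rot [ 0.0002 -0.0007  0.0095]
0.0005 0 0.0002 0 0 0.0001; 0.0035 -0.0003 0.0012 0 0 0.0005; 0.0098 -0.0008 0.0034 0 -0.0001 0.0015; 0.0191 -0.0016 0.0067 0.0001 -0.0002 0.003; 0.03 -0.0024 0.0105 0.0001 -0.0003 0.0047; 0.041 -0.0033 0.0143 0.0001 -0.0004 0.0065; 0.0503 -0.0041 0.0175 0.0001 -0.0005 0.0079; 0.0566 -0.0046 0.0197 0.0002 -0.0006 0.0089; 0.0596 -0.0049 0.0208 0.0002 -0.0006 0.0094; 0.0601 -0.0049 0.021 0.0002 -0.0007 0.0095
```

>>> drive_tool --increments "0.0005 0 0 0 0 0; 0.0035 -0.0003 0.001 0 0 0.0005; 0.01 -0.0008 0.0034 0 0 0.0015; 0.019 -0.0016 0.0067 0 0 0.003; 0.03 -0.0024 0.0105 0 0 0.0047; 0.041 -0.0033 0.0143 0 0 0.0065; 0.05 -0.0041 0.0175 0 0 0.008; 0.0565 -0.0046 0.0197 0 0 0.009; 0.0595 -0.0049 0.0208 0 0 0.0095; 0.06 -0.0049 0.021 0 0 0.0095"

```text
time: 11.72
position: [0.3935, -0.2603, 0.0849]
tcp_rot: [[0.989, 0.147, -0.017], [0.147, -0.989, -0.003], [-0.017, 0.0, -1.0]]
wrist_force: [-0.4, 0.4, -1.6]
width: 0.187
grasp_force: 29.7
```

>>> drive_tool --increments "0 0 0 0 0 0; 0 0 0 0 0 0; 0 0 0.001 0 0 0; 0 0 0.003 0 0 0; 0 0 0.005 0 0 0; 0 0 0.007 0 0 0; 0 0 0.008 0 0 0; 0 0 0.008 0 0 0"

```text
time: 12.72
position: [0.3932, -0.2603, 0.0769]
tcp_rot: [[0.989, 0.147, -0.017], [0.147, -0.989, -0.003], [-0.017, 0.0, -1.0]]
wrist_force: [0.5, 0.7, -2.0]
width: 0.188
grasp_force: 29.7
```

```bash
cat >> h.py <<'E'
def st():
    s=ctrl.read_state();y=np.radians(8.5);a=np.array([np.cos(y),np.sin(y)]);l=np.array([-a[1],a[0]])
    d=s["position"][:2]-[.5966,-.2312];Rm=s["tcp_rot"]
    print("t",round(s["time"],2),"along/left",(d@a).round(4),(d@l).round(4),"z",s["position"][2].round(4),"F",(s["wrist_force"]).round(2),"Mtool",(Rm.T@s["torque"]).round(3),"pitch",np.degrees(Rm[2,0]).round(2),"yaw",np.degrees(np.arctan2(Rm[1,0],Rm[0,0])).round(2),"roll",np.degrees(Rm[2,1]).round(2))
E
python3 -c "from h import *;st()"
```

```text
t 12.72 along/left -0.2054 0.0013 z 0.0769 F [ 0.53  0.73 -1.96] Mtool [-0.046 -0.256  0.044] pitch -0.97 yaw 8.46 roll 0.01
```

>>> drive_tool --increments "0 0 0.001 0 0 0; 0 0 0.002 0 0 0; 0 0 0.003 0 0 0; 0 0 0.004 0 0 0; 0 0 0.004 0 0 0"

```text
time: 13.35
position: [0.3931, -0.2603, 0.0729]
tcp_rot: [[0.989, 0.147, -0.017], [0.147, -0.989, -0.003], [-0.017, 0.0, -1.0]]
wrist_force: [-0.1, 0.5, -2.4]
width: 0.188
grasp_force: 29.7
```

```bash
python3 -c "from h import *;st()"
```

```text
t 13.35 along/left -0.2055 0.0013 z 0.0729 F [-0.1   0.54 -2.44] Mtool [-0.018 -0.248  0.045] pitch -0.98 yaw 8.47 roll 0.01
```

>>> drive_tool --increments "0 0 0.001 0 0 0; 0 0 0.002 0 0 0; 0 0 0.003 0 0 0; 0 0 0.004 0 0 0; 0 0 0.004 0 0 0"

```text
time: 13.98
position: [0.3931, -0.2603, 0.0689]
tcp_rot: [[0.989, 0.147, -0.017], [0.147, -0.989, -0.003], [-0.017, 0.0, -1.0]]
wrist_force: [-0.3, 0.0, -1.4]
width: 0.189
grasp_force: 29.7
```

```bash
python3 -c "from h import *;st()"
```

```text
t 13.97 along/left -0.2056 0.0013 z 0.0689 F [-0.3   0.01 -1.39] Mtool [-0.004 -0.283 -0.001] pitch -0.97 yaw 8.46 roll 0.01
```

>>> drive_tool --increments "0 0 0.001 0 0 0; 0 0 0.002 0 0 0; 0 0 0.003 0 0 0; 0 0 0.003 0 0 0"

```text
time: 14.48
position: [0.393, -0.2603, 0.0659]
tcp_rot: [[0.989, 0.147, -0.017], [0.147, -0.989, -0.003], [-0.017, 0.0, -1.0]]
wrist_force: [0.1, 0.2, -1.4]
width: 0.184
grasp_force: 29.7
```

```bash
python3 -c "from h import *;st()"
```

```text
t 14.47 along/left -0.2056 0.0013 z 0.0659 F [ 0.13  0.18 -1.38] Mtool [-0.006 -0.273  0.035] pitch -0.97 yaw 8.46 roll 0.01
```

>>> drive_tool --increments "0 0 0.001 0 0 0; 0 0 0.002 0 0 0; 0 0 0.003 0 0 0; 0 0 0.003 0 0 0"

```text
time: 14.98
position: [0.393, -0.2604, 0.0629]
tcp_rot: [[0.989, 0.147, -0.017], [0.147, -0.989, -0.003], [-0.017, 0.0, -1.0]]
wrist_force: [-0.3, 0.3, -1.7]
width: 0.186
grasp_force: 29.7
```

```bash
python3 -c "from h import *;st()"
```

```text
t 14.97 along/left -0.2057 0.0013 z 0.0629 F [-0.34  0.28 -1.74] Mtool [-0.009 -0.256 -0.027] pitch -0.97 yaw 8.47 roll 0.01
```

Still free. Now 1–1.5 mm steps.

>>> drive_tool --increments "0 0 0.001 0 0 0; 0 0 0.0015 0 0 0; 0 0 0.0015 0 0 0"

```text
time: 15.35
position: [0.393, -0.2604, 0.0615]
tcp_rot: [[0.989, 0.147, -0.017], [0.147, -0.989, -0.003], [-0.017, 0.0, -1.0]]
wrist_force: [-0.0, 0.9, -2.0]
width: 0.184
grasp_force: 29.7
```

```bash
python3 -c "from h import *;st()"
```

```text
t 15.35 along/left -0.2056 0.0012 z 0.0615 F [-0.02  0.87 -1.96] Mtool [-0.058 -0.213  0.038] pitch -0.96 yaw 8.47 roll 0.02
```

>>> drive_tool --increments "0 0 0.001 0 0 0; 0 0 0.0015 0 0 0; 0 0 0.0015 0 0 0"

```text
time: 15.72
position: [0.3931, -0.2605, 0.0601]
tcp_rot: [[0.989, 0.147, -0.016], [0.147, -0.989, -0.003], [-0.017, 0.0, -1.0]]
wrist_force: [-0.7, -0.6, -0.5]
width: 0.187
grasp_force: 29.7
```

```bash
python3 -c "from h import *;st()"
```

```text
t 15.72 along/left -0.2056 0.0011 z 0.0601 F [-0.65 -0.56 -0.49] Mtool [-0.055 -0.131  0.064] pitch -0.96 yaw 8.47 roll 0.03
```

>>> drive_tool --increments "0 0 0.001 0 0 0; 0 0 0.0015 0 0 0; 0 0 0.0015 0 0 0"

```text
time: 16.1
position: [0.3931, -0.2604, 0.0586]
tcp_rot: [[0.989, 0.147, -0.016], [0.147, -0.989, -0.003], [-0.017, 0.0, -1.0]]
wrist_force: [-0.0, -0.6, -0.8]
width: 0.186
grasp_force: 29.8
```

```bash
python3 -c "from h import *;st()"
```

```text
t 16.1 along/left -0.2056 0.0012 z 0.0586 F [-0.03 -0.65 -0.81] Mtool [ 0.089 -0.024 -0.109] pitch -0.95 yaw 8.47 roll 0.01
```

Contact begins at TCP z ≈ 0.0615 and now presses with about 1 N. Sliding in horizontally.

>>> drive_tool --increments "0.001 0 0 0 0 0; 0.003 0 0 0 0 0; 0.006 0 -0.0001 0 0 0; 0.01 0 -0.0002 0 0 0; 0.014 0 -0.0002 0 0 0; 0.018 0 -0.0003 0 0 0; 0.022 0 -0.0004 0 0 0; 0.026 0 -0.0004 0 0 0; 0.029 0 -0.0005 0 0 0; 0.03 0 -0.0005 0 0 0"

```text
time: 17.35
position: [0.4228, -0.256, 0.0585]
tcp_rot: [[0.989, 0.147, -0.017], [0.147, -0.989, -0.003], [-0.017, 0.0, -1.0]]
wrist_force: [-1.2, -1.0, 1.7]
width: 0.188
grasp_force: 30.0
```

```bash
python3 -c "from h import *;st()"
```

```text
t 17.35 along/left -0.1755 0.0012 z 0.0585 F [-1.21 -1.05  1.73] Mtool [ 0.031 -0.164  0.013] pitch -0.97 yaw 8.48 roll 0.02
```

>>> drive_tool --increments "0 0 -0.0008 0 0 0; 0 0 -0.0015 0 0 0; 0 0 -0.0015 0 0 0"

```text
time: 17.73
position: [0.4226, -0.2559, 0.0598]
tcp_rot: [[0.989, 0.147, -0.017], [0.147, -0.989, -0.003], [-0.017, 0.0, -1.0]]
wrist_force: [0.0, -0.2, -1.7]
width: 0.185
grasp_force: 30.0
```

```bash
python3 -c "from h import *;st()"
```

```text
t 17.73 along/left -0.1758 0.0013 z 0.0598 F [ 0.03 -0.19 -1.74] Mtool [-0.071 -0.076  0.024] pitch -0.97 yaw 8.47 roll 0.01
```

>>> drive_tool --increments "0.001 0 0 0 0 0; 0.003 0 -0.0001 0 0 0; 0.006 0 -0.0002 0 0 0; 0.01 0 -0.0004 0 0 0; 0.014 0 -0.0005 0 0 0; 0.018 0 -0.0006 0 0 0; 0.021 0 -0.0006 0 0 0; 0.024 0 -0.0007 0 0 0"

```text
time: 18.73
position: [0.4466, -0.2524, 0.0602]
tcp_rot: [[0.989, 0.147, -0.017], [0.147, -0.989, -0.003], [-0.017, 0.0, -1.0]]
wrist_force: [0.1, 0.0, -1.0]
width: 0.187
grasp_force: 30.0
```

```bash
python3 -c "from h import *;st()"
```

```text
t 18.73 along/left -0.1515 0.0012 z 0.0602 F [ 0.12  0.02 -1.  ] Mtool [-0.054 -0.236 -0.035] pitch -0.97 yaw 8.47 roll 0.02
```

>>> drive_tool --increments "0.001 0 0 0 0 0; 0.003 0 -0.0001 0 0 0; 0.006 0 -0.0001 0 0 0; 0.01 0 -0.0002 0 0 0; 0.014 0 -0.0002 0 0 0; 0.018 0 -0.0003 0 0 0; 0.021 0 -0.0004 0 0 0; 0.024 0 -0.0004 0 0 0"

```text
time: 19.73
position: [0.4704, -0.2489, 0.0603]
tcp_rot: [[0.989, 0.147, -0.017], [0.147, -0.989, -0.003], [-0.017, 0.0, -1.0]]
wrist_force: [-0.8, 0.4, -0.4]
width: 0.183
grasp_force: 30.0
```

```bash
python3 -c "from h import *;st()"
```

```text
t 19.73 along/left -0.1275 0.0012 z 0.0603 F [-0.79  0.4  -0.43] Mtool [-0.079 -0.279 -0.035] pitch -0.97 yaw 8.47 roll 0.02
```

>>> drive_tool --increments "0.001 0 0 0 0 0; 0.003 0 -0.0001 0 0 0; 0.006 0 -0.0001 0 0 0; 0.01 0 -0.0002 0 0 0; 0.014 0 -0.0002 0 0 0; 0.018 0 -0.0003 0 0 0; 0.022 0 -0.0004 0 0 0; 0.025 0 -0.0004 0 0 0"

```text
time: 20.72
position: [0.4952, -0.2452, 0.0603]
tcp_rot: [[0.989, 0.147, -0.017], [0.147, -0.989, -0.003], [-0.017, 0.0, -1.0]]
wrist_force: [0.4, 0.7, -1.1]
width: 0.186
grasp_force: 30.0
```

```bash
python3 -c "from h import *;st()"
```

```text
t 20.73 along/left -0.1024 0.0011 z 0.0603 F [ 0.43  0.65 -1.12] Mtool [-0.016 -0.309  0.026] pitch -0.96 yaw 8.48 roll 0.02
```

>>> drive_tool --increments "0.001 0 0.0001 0 0 0; 0.003 0 0.0002 0 0 0; 0.006 0 0.0002 0 0 0; 0.01 0 0.0001 0 0 0; 0.014 0 0 0 0 0; 0.018 0 -0.0001 0 0 0; 0.022 0 -0.0001 0 0 0; 0.025 0 -0.0002 0 0 0; 0.025 0 -0.0002 0 0 0"

```text
time: 21.85
position: [0.5202, -0.2415, 0.0601]
tcp_rot: [[0.989, 0.147, -0.016], [0.147, -0.989, -0.003], [-0.016, 0.001, -1.0]]
wrist_force: [-0.2, 0.5, -1.2]
width: 0.189
grasp_force: 30.0
```

```bash
python3 - <<'E'
from h import *
import cv2
st()
i=cv2.cvtColor(ctrl.capture("top"),cv2.COLOR_RGB2BGR)
j=cv2.cvtColor(ctrl.capture("scene"),cv2.COLOR_RGB2BGR)
o=np.zeros((600,800,3),np.uint8)
o[:,:320]=cv2.resize(i[115:265,385:465],None,fx=4,fy=4,interpolation=cv2.INTER_CUBIC);o[:,320:]=cv2.resize(j[190:290,200:280],None,fx=6,fy=6,interpolation=cv2.INTER_CUBIC)
cv2.imwrite("pics/c5.png",o)
E
```

```text
t 21.85 along/left -0.0771 0.0011 z 0.0601 F [-0.15  0.49 -1.17] Mtool [-0.083 -0.082 -0.001] pitch -0.91 yaw 8.47 roll 0.03
```

View pics/c5.png

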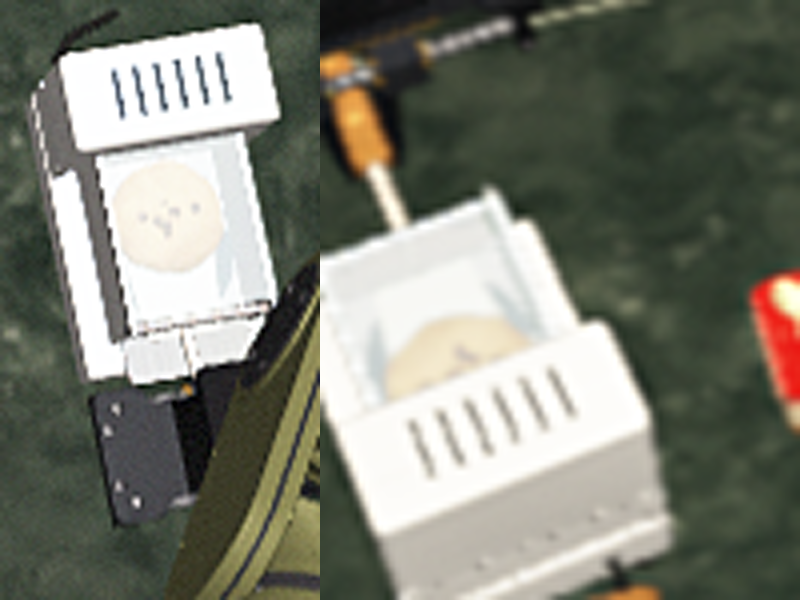

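The picture shows the cookie wholly inside, centred at top-crop (168,217). Its trailing edge at row 272 is well behind the rod at row 315, so the flap is down. I'll draw out level.

>>> drive_tool --increments "-0.001 0 0 0 0 0; -0.003 0 0 0 0 0; -0.006 0 0.0001 0 0 0; -0.01 0 0.0002 0 0 0; -0.014 0 0.0002 0 0 0; -0.018 0 0.0003 0 0 0; -0.022 0 0.0004 0 0 0; -0.026 0 0.0004 0 0 0; -0.03 0 0.0005 0 0 0; -0.034 0 0.0006 0 0 0"

```text
time: 23.2
position: [0.4858, -0.2466, 0.06]
tcp_rot: [[0.989, 0.147, -0.016], [0.147, -0.989, -0.003], [-0.017, 0.0, -1.0]]
wrist_force: [0.5, 0.6, -0.9]
width: 0.183
grasp_force: 30.0
```

```bash
python3 -c "from h import *;st()"
```

```text
t 23.2 along/left -0.1119 0.0011 z 0.06 F [ 0.51  0.62 -0.87] Mtool [-0.013  0.01  -0.011] pitch -0.95 yaw 8.46 roll 0.02
```

>>> drive_tool --increments "-0.004 0 0.0001 0 0 0; -0.008 0 0.0001 0 0 0; -0.012 0 0.0002 0 0 0; -0.016 0 0.0003 0 0 0; -0.02 0 0.0003 0 0 0; -0.024 0 0.0004 0 0 0; -0.028 0 0.0005 0 0 0; -0.032 0 0.0005 0 0 0; -0.036 0 0.0006 0 0 0; -0.04 0 0.0007 0 0 0"

```text
time: 24.45
position: [0.4462, -0.2525, 0.06]
tcp_rot: [[0.989, 0.147, -0.017], [0.147, -0.989, -0.003], [-0.017, 0.0, -1.0]]
wrist_force: [0.4, -0.1, -0.8]
width: 0.184
grasp_force: 30.0
```

```bash
python3 -c "from h import *;st()"
```

```text
t 24.45 along/left -0.1519 0.0012 z 0.06 F [ 0.39 -0.1  -0.83] Mtool [-0.048  0.022 -0.012] pitch -0.96 yaw 8.47 roll 0.02
```

>>> drive_tool --increments "-0.004 0 0.0001 0 0 0; -0.008 0 0.0001 0 0 0; -0.012 0 0.0002 0 0 0; -0.016 0 0.0003 0 0 0; -0.02 0 0.0003 0 0 0; -0.024 0 0.0004 0 0 0; -0.028 0 0.0005 0 0 0; -0.032 0 0.0005 0 0 0; -0.036 0 0.0006 0 0 0; -0.04 0 0.0007 0 0 0"

```text
time: 25.7
position: [0.4065, -0.2584, 0.0599]
tcp_rot: [[0.989, 0.147, -0.017], [0.147, -0.989, -0.003], [-0.017, 0.0, -1.0]]
wrist_force: [0.3, 0.6, -0.2]
width: 0.185
grasp_force: 30.0
```

>>> drive_tool --increments "-0.005 0 0.0001 0 0 0; -0.011 0 0.0002 0 0 0; -0.018 0 0.0003 0 0 0; -0.026 0 0.0004 0 0 0; -0.035 0 0.0006 0 0 0; -0.045 0 0.0008 0 0 0; -0.053 0 0.0009 0 0 0; -0.058 0 0.001 0 0 0; -0.06 0 0.001 0 0 0; -0.06 0 0.001 0 0 0"

```text
time: 26.95
position: [0.3475, -0.2673, 0.0601]
tcp_rot: [[0.989, 0.147, -0.016], [0.147, -0.989, -0.003], [-0.017, 0.0, -1.0]]
wrist_force: [-0.2, -0.4, -1.3]
width: 0.187
grasp_force: 30.0
```

```bash
python3 - <<'E'
from h import *
import cv2
st()
i=cv2.cvtColor(ctrl.capture("top"),cv2.COLOR_RGB2BGR)
j=cv2.cvtColor(ctrl.capture("scene"),cv2.COLOR_RGB2BGR)
o=np.zeros((600,800,3),np.uint8)
o[:,:320]=cv2.resize(i[115:265,385:465],None,fx=4,fy=4,interpolation=cv2.INTER_CUBIC);o[:,320:]=cv2.resize(j[170:270,200:280],None,fx=6,fy=6,interpolation=cv2.INTER_CUBIC)
cv2.imwrite("pics/c6.png",o)
# lay-down: yaw 30 pose near (.42,-.08)
plan([.42,-.09,.06],35.,0.)
E
```

```text
t 26.95 along/left -0.2517 0.0011 z 0.0601 F [-0.25 -0.4  -1.32] Mtool [-0.01  -0.184  0.017] pitch -0.95 yaw 8.46 roll 0.03
t 27.05 shift [ 0.0976 -0.1646 -0.0016] rot [-0.0034  0.0165 -0.4629]
```

View pics/c6.png

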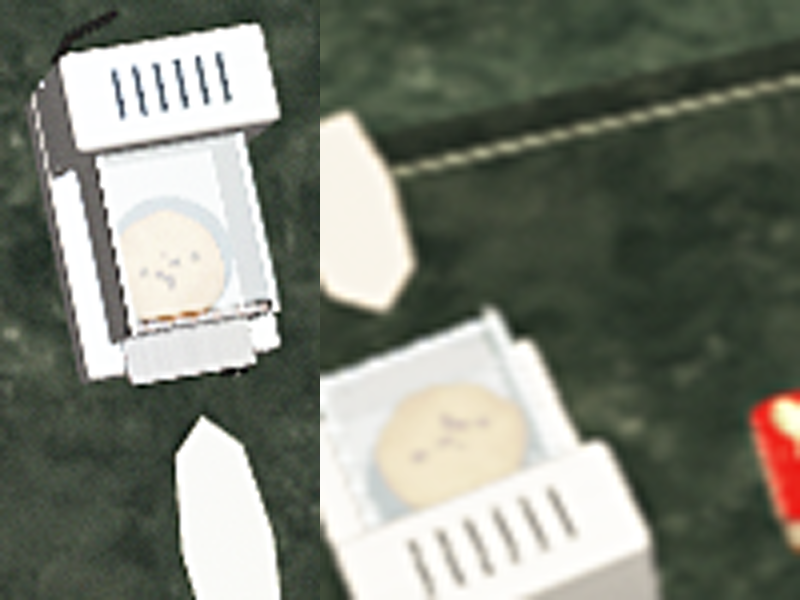

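The picture shows the blade out and empty, with the cookie lying flat inside against the shut flap (top-crop (172,262)). I'll lay the server back on its original clear spot.

```bash
python3 - <<'E'
from h import *
s=ctrl.read_state();p=s["position"]+[-.01,0,.045]
Rt=plan([.528,.05,.105],40.,0.)
rows((Rt,np.array([.528,.05,.105])),20,(s["tcp_rot"],p))
E
```

```text
t 27.05 shift [ 0.2243 -0.2872 -0.0488] rot [-0.0042  0.0164 -0.5502]
0.0003 -0.0003 0 0 0 -0.0006; 0.002 -0.0024 0 0 0.0001 -0.0047; 0.0063 -0.0076 -0.0001 -0.0001 0.0004 -0.0146; 0.0136 -0.0165 -0.0002 -0.0002 0.0009 -0.0319; 0.0243 -0.0296 -0.0004 -0.0004 0.0017 -0.057; 0.0383 -0.0466 -0.0006 -0.0007 0.0027 -0.0897; 0.0553 -0.0672 -0.0009 -0.001 0.0038 -0.1294; 0.0746 -0.0907 -0.0013 -0.0013 0.0052 -0.1747; 0.0956 -0.1163 -0.0016 -0.0017 0.0067 -0.2239; 0.1175 -0.1429 -0.002 -0.0021 0.0082 -0.2751
0.0283 -0.0197 -0.0002 -0.0004 0.0015 -0.0512; 0.0555 -0.0385 -0.0004 -0.0008 0.003 -0.1004; 0.0804 -0.0559 -0.0006 -0.0011 0.0043 -0.1457; 0.1023 -0.0711 -0.0008 -0.0014 0.0055 -0.1854; 0.1204 -0.0837 -0.0009 -0.0017 0.0065 -0.2181; 0.1343 -0.0933 -0.001 -0.0018 0.0072 -0.2432; 0.1438 -0.1 -0.0011 -0.002 0.0077 -0.2605; 0.1493 -0.1038 -0.0011 -0.002 0.008 -0.2704; 0.1515 -0.1053 -0.0011 -0.0021 0.0082 -0.2745; 0.1519 -0.1056 -0.0011 -0.0021 0.0082 -0.2751
```

>>> drive_tool --increments "-0.003 0 -0.003 0 0 0; -0.007 0 -0.01 0 0 0; -0.009 0 -0.022 0 0 0; -0.009 0 -0.034 0 0 0; -0.009 0 -0.042 0 0 0; -0.009 0 -0.045 0 0 0; -0.009 0 -0.045 0 0 0"

```text
time: 27.92
position: [0.3394, -0.2684, 0.1053]
tcp_rot: [[0.989, 0.147, -0.016], [0.147, -0.989, -0.003], [-0.017, 0.001, -1.0]]
wrist_force: [-0.3, 0.3, -1.4]
width: 0.191
grasp_force: 30.0
```

>>> drive_tool --increments "0.0003 -0.0003 0 0 0 -0.0006; 0.002 -0.0024 0 0 0 -0.0047; 0.0063 -0.0076 0 0 0.0004 -0.0146; 0.0136 -0.0165 0 0 0.001 -0.032; 0.0243 -0.0296 0 0 0.0017 -0.057; 0.0383 -0.0466 -0.0006 -0.0007 0.0027 -0.09; 0.0553 -0.0672 -0.001 -0.001 0.0038 -0.1294; 0.0746 -0.0907 -0.0013 -0.0013 0.0052 -0.1747; 0.0956 -0.1163 -0.0016 -0.0017 0.0067 -0.224; 0.1175 -0.143 -0.002 -0.002 0.0082 -0.275"

```text
time: 29.18
position: [0.4351, -0.108, 0.1052]
tcp_rot: [[0.911, 0.413, -0.008], [0.413, -0.911, -0.002], [-0.008, -0.001, -1.0]]
wrist_force: [-0.2, -0.1, -0.1]
width: 0.189
grasp_force: 30.0
```

>>> drive_tool --increments "0.0283 -0.0197 0 -0.0004 0.0015 -0.051; 0.0555 -0.0385 -0.0004 -0.0008 0.003 -0.1; 0.0804 -0.056 -0.0006 -0.001 0.0043 -0.1457; 0.1023 -0.071 -0.0008 -0.0014 0.0055 -0.1854; 0.1204 -0.0837 -0.0009 -0.0017 0.0065 -0.218; 0.1343 -0.0933 -0.001 -0.0018 0.0072 -0.243; 0.1438 -0.1 -0.001 -0.002 0.0077 -0.2605; 0.1493 -0.1038 -0.001 -0.002 0.008 -0.2704; 0.1515 -0.1053 -0.001 -0.002 0.0082 -0.2745; 0.152 -0.1056 -0.001 -0.002 0.0082 -0.275"

```text
time: 30.42
position: [0.5297, 0.0488, 0.1049]
tcp_rot: [[0.767, 0.642, -0.0], [0.642, -0.767, 0.0], [-0.0, -0.0, -1.0]]
wrist_force: [-0.3, -0.6, -0.4]
width: 0.191
grasp_force: 30.0
```

>>> drive_tool --increments "0 0 0.005 0 0 0; 0 0 0.015 0 0 0; 0 0 0.03 0 0 0; 0 0 0.05 0 0 0; 0 0 0.07 0 0 0; 0 0 0.082 0 0 0; 0 0 0.088 0 0 0; 0 0 0.09 0 0 0; 0 0 0.09 0 0 0"

```text
time: 31.55
position: [0.5303, 0.049, 0.0155]
tcp_rot: [[0.766, 0.642, 0.001], [0.643, -0.766, 0.0], [0.001, 0.0, -1.0]]
wrist_force: [0.2, -1.1, -1.0]
width: 0.187
grasp_force: 30.0
```

```bash
python3 -c "
from h import *
st();print(ctrl.read_state()['position']);plan([.528,.05,.0025],40.)"
```

```text
t 31.55 along/left -0.0242 0.287 z 0.0155 F [ 0.2  -1.06 -0.99] Mtool [ 0.041 -0.157 -0.009] pitch 0.04 yaw 39.98 roll 0.02
[0.53029428 0.04904107 0.01545096]
t 31.55 shift [-0.0012 -0.0022  0.0129] rot [ 0.0003 -0.0008 -0.0004]
```

>>> drive_tool --increments "0 0 0.003 0 0 0; 0 0 0.006 0 0 0; 0 0 0.009 0 0 0; 0 0 0.011 0 0 0; 0 0 0.012 0 0 0; 0 0 0.0125 0 0 0; 0 0 0.0125 0 0 0"

```text
time: 32.42
position: [0.5298, 0.049, 0.0025]
tcp_rot: [[0.766, 0.643, -0.0], [0.643, -0.766, 0.0], [0.0, -0.0, -1.0]]
wrist_force: [-0.3, 0.3, -1.1]
width: 0.184
grasp_force: 30.0
```

```bash
python3 -c "
from h import *
st()"
```

```text
t 32.42 along/left -0.0246 0.287 z 0.0025 F [-0.26  0.35 -1.05] Mtool [-0.011 -0.203 -0.029] pitch 0.0 yaw 39.98 roll -0.02
```

>>> drive_tool --increments "0 0 0.0004 0 0 0; 0 0 0.0004 0 0 0"

```text
time: 32.67
position: [0.5299, 0.0491, 0.0022]
tcp_rot: [[0.766, 0.643, 0.0], [0.643, -0.766, 0.0], [0.0, -0.0, -1.0]]
wrist_force: [0.1, 0.3, -0.1]
width: 0.185
grasp_force: 30.0
```

>>> drive_tool --increments "0 0 0 0 0 0; 0 0 0 0 0 0; 0 0 0 0 0 0; 0 0 0 0 0 0; 0 0 0 0 0 0; 0 0 0 0 0 0" --jaw 0.05

```text
time: 33.42
position: [0.5298, 0.049, 0.002]
tcp_rot: [[0.766, 0.643, -0.0], [0.643, -0.766, 0.0], [-0.0, -0.0, -1.0]]
wrist_force: [0.3, -0.5, 0.8]
width: 0.526
grasp_force: 0.0
```

>>> drive_tool --increments "0 0 -0.005 0 0 0; 0 0 -0.015 0 0 0; 0 0 -0.035 0 0 0; 0 0 -0.06 0 0 0; 0 0 -0.09 0 0 0; 0 0 -0.12 0 0 0; 0 0 -0.145 0 0 0; 0 0 -0.15 0 0 0; 0 0 -0.15 0 0 0; 0 0 -0.15 0 0 0"

```text
time: 34.67
position: [0.5289, 0.049, 0.1506]
tcp_rot: [[0.766, 0.642, -0.003], [0.642, -0.766, 0.0], [-0.002, -0.002, -1.0]]
wrist_force: [0.2, 1.0, -0.3]
width: 0.521
grasp_force: 0.0
```

```bash
python3 - <<'E'
from h import *
import cv2
st()
i=cv2.cvtColor(ctrl.capture("top"),cv2.COLOR_RGB2BGR)
j=cv2.cvtColor(ctrl.capture("scene"),cv2.COLOR_RGB2BGR)
o=np.zeros((600,800,3),np.uint8)
o[:,:400]=cv2.resize(i[110:290,340:460],(400,600),interpolation=cv2.INTER_CUBIC)
o[:300,400:]=cv2.resize(j[150:285,190:370],(400,300),interpolation=cv2.INTER_CUBIC)
o[300:,400:]=cv2.resize(i[150:285,230:410],(400,300),interpolation=cv2.INTER_CUBIC)
cv2.imwrite("pics/c7.png",o)
E
```

```text
t 34.67 along/left -0.0255 0.2871 z 0.1506 F [ 0.18  0.99 -0.3 ] Mtool [ 0.016 -0.189  0.021] pitch -0.11 yaw 39.98 roll -0.11
```

View pics/c7.png

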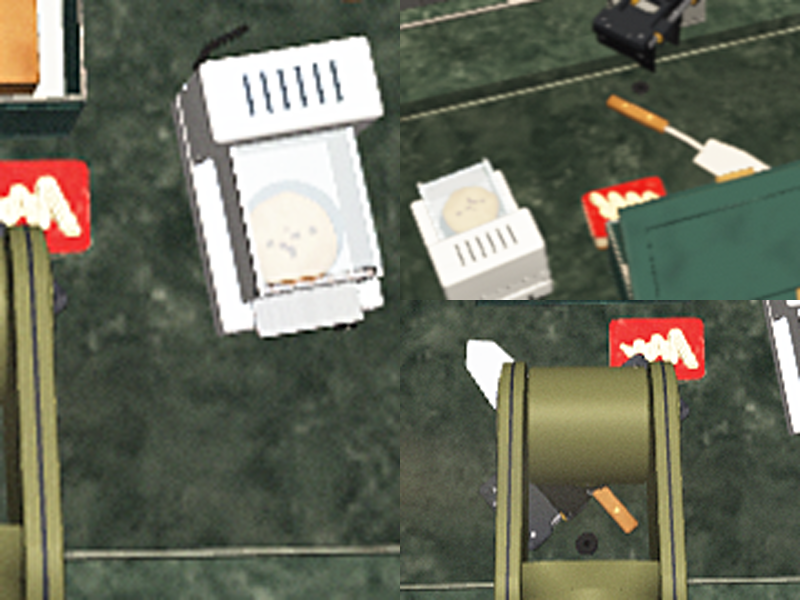

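The picture shows the cookie in the warmer behind the flap at (297,232), the server flat on the counter with the gripper raised clear, and the slice where it was.

```bash
python3 -c "
from plant import ctrl
print(ctrl.sign_off())"
```

```text
the job is handed in; nothing more can be done
None
```

The job is handed in at about 35 s: the cookie is in the warmer behind the shut flap, the server is back on the counter, the slice is in its place (the tart was not re-checked), and the highest load I read on the warmer was about 3.4 N.

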